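Swap the open socket tray on the garage bench

ROBOT

A 6-joint arm with a two-finger parallel gripper is mounted at the origin on the work surface. World frame = base frame: x ahead of the robot, y to its left, z up, the work surface at z = 0. Lengths are in mm, angles in rad, forces in N, time in s.
With the tool pointing down it reaches from about 275 to 975 mm from the base axis. Payload 8.4 kg.
Tool frame: the origin (TCP) lies on the centre line of the jaws, within the pads' length; the fingertips stand 14 mm ahead of it and the grasp point (between the pads) lies 5 mm behind it; z points along the fingers, y is the line along which they close (so a half turn about z gives the same grasp; the last joint's range is limited). The gripper opens to 92 mm and grips with 3 to 60 N. Pads are 20 mm wide; open, the fingers measure 128 mm over their backs; the gripper's body (75 mm by 189 mm) begins 69 mm behind the grasp point.
Start: joints at [-0.002, 0.353, 1.633, -0, 1.155, -0.002], TCP at [625.002, -0, 189.283] pointing down, gripper open.
Joint ranges: [-2.63, 2.63], [-0.92, 2.1], [0.06, 2.66], [-1.3, 4.44], [0, 2.69], [-3.02, 3.02]. Speed limits (rad/s): [2.22, 2.22, 2.79, 3.14, 3.14, 3.14].

INTERFACE

Orientations are given as a rotation vector (axis times angle).
In Python, from bench import * gives the robot as it stands.
- The arm moves only by the tool apply_moves, never from a script. Its argument "plan" is a list of rows, each a list of 6 numbers: the shift along the world's x, y, z in m, then the turn, a rotation vector about the world's x, y, z in degrees. In form: [[x, y, z, rx, ry, rz], ...]. A call has exactly 5 rows; each row shifts and turns the commanded pose from where the row before left it; what a row does not reach is not made up. A row lasts 1/12 s, in which the tool goes at most 41.7 mm and 7.16 degrees, less where a joint would pass 70% of its speed; a pose out of reach is approached as far as the arm can. A call is refused whole if a number of a shift passes 0.0417 or a number of a turn 7.16, either way. A call with a gripper value outside its range is refused whole. "jaw" is the closure, from 0 (fully open) to 1 (shut), set as the call begins (left out, the last holds). The fingers move at their own pace and stop on an object; "squeeze" is the grip in N (left out, the last holds). Time passes only in rows, so rows that do not move let the fingers close, or fill a call up. It gives the time, the measured TCP pose, the force, the opening and the grip force at its end, in the units of the state.
- read_state(): the state, without advancing time (a new reading comes with each control period).
- snapshot(name): name is "scene" or "side" or "wrist"; returns (picture, depth): 400x640x3 uint8, blue, green, red; 400x640 float32, mm along the optical axis (not along the pixel's ray), 0 where there is no reading.
- calibration(name): a dict with "fx", "fy", "cx", "cy" (pixels), "cam_to_world" (4x4, takes a point from camera to world coordinates); the wrist camera has in their place "tool_from_camera" (4x4, takes a point from camera to tool coordinates, whose origin is the TCP and whose axes are the flange's). Camera axes: x right, y up, looking along -z (the intrinsics and any distortion apply to the point x, -y, -z); pixel columns grow to the right and rows downward; lengths in mm; the calibration is good to about 2 mm. A picture is of the moment at which its call begins: read the wrist's pose just before it. calibration takes no time and is no camera call.
- close_job(): hands the job in; it is judged then, once.
The state is a dict: "time_s": time; "joints": joint angles; "qd": joint speeds; "joint_torque": joint torques, N m; "tcp_pos": TCP position; "eef_rot": TCP orientation; "ft_force": force on the tool from outside, world axes, zero at the start; "wrist_torque": the same for the moment, N m; "finger_gap": opening from 0.0 (shut) to 1.0 (fully open); "grip_force": force on a finger pad.
Only numpy, scipy, OpenCV 4.12 (cv2) and the standard library are available. Lean on these libraries where they do the work, as an engineer would, in place of code of your own. Each camera call takes 0.05 s, during which the arm holds its last target. There are 200 camera calls.

TASK

Two low red tool cases on the bench each have a slide-out tray. With the fingertips, push the tray with the blue lip fully home, then hook a fingertip behind the lip of the tray with the yellow lip and draw it all the way out to its stop, and leave it there. Work without slamming, never pinch a lip between the fingers, and leave the tin, the mug and the oil bottle alone where they stand.

Things in the scene. Friction and masses are not known exactly. Their poses are not given: they have to be found in the camera images.
- blue_case: fixed red steel case of the tray with the blue lip, 200 deep x 150 wide x 75 mm high. Origin: bottom centre of its front face, on the bench; x points into the case (away from the opening), y to the left seen from the front, z up. Its tray comes out along -x. It may stand left or right of the other case and be turned a little
- yellow_case: the same kind of case, for the tray with the yellow lip; same origin and axes
- blue_tray (a joint): how far the tray with the blue lip is out of its case, m: 0 fully home, 0.13 at its stop. Moves with about 3 N of rail friction and stays where it is left; starts partly out
- yellow_tray (a joint): the same for the tray with the yellow lip: 0 fully home, 0.13 at its stop; starts home or nearly so. Each tray holds steel sockets bedded in black foam behind its inner wall; they are part of it
- blue_tray_lip (a point): middle of the top edge of the blue lip; axes as its case's. The lip, the tray's front end, is an upright plate 8 mm thick (x), 100 mm wide (y), its top 65 mm above the bench. Behind it (+x) is a pocket 50 mm long, open above and at both ends, floor 14 mm above the bench, then the tray's inner wall, top 60 mm above the bench, level with the case's front when the tray is home
- yellow_tray_lip (a point): the same point of the yellow lip; same sizes
- tin_mid (a point): bystander: middle of a loose orange-banded steel tin, 56 mm across and 55 mm high, standing on the roof of the yellow-lipped tray's case, its middle about 105 mm behind the front
- mug_mid (a point): bystander: middle of a white mug, 80 mm across and 90 mm high, standing on the bench at the left (+y)
- oil_mid (a point): bystander: middle of a green oil bottle with a red cap, 54 mm across and 130 mm high, standing on the bench at the right (-y)

How it is judged:
By the outcome, as a careful person would: the job done as asked, in the order asked, and still so for the second after the job is handed in, with the robot touching nothing.
It also fails if it takes over 48 s, if anything falls off the work surface, if the arm or the gripper's body presses on something with over 40 N, if the wrist force passes 120 N, or if a joint passes its speed limit or range.

## Working session

There is one attempt and no reset: what is moved stays moved. The work goes in short steps, Python scripts to look and compute and a tool call to move; the robot and the scene stay as the last step left them, time stands still between calls to the robot, and variables do not carry over. Pictures are saved under pics/ and viewed, at most 10 in all, crops included, and the job is handed in when it is done.

Besides the shell and the picture viewer there is one more tool, called after "Call:" as name(argument=value, ...), one argument or row to a line, values as JSON. apply_moves: Moves the arm, as the interface text tells. Its arguments: {"type":"object","properties":{"plan":{"type":"array"},"jaw":{"type":"number"},"squeeze":{"type":"number"}},"required":["plan"]}

```bash
mkdir -p pics
cat > h.py <<'E'
from bench import *
import numpy as np, cv2
def cloud(name):
    im,d=snapshot(name); c=calibration(name)
    v,u=np.mgrid[0:400,0:640]
    P=np.stack([(u-c['cx'])/c['fx']*d,-(v-c['cy'])/c['fy']*d,-d,np.ones_like(d)],-1)
    W=(P@np.array(c['cam_to_world']).T)[...,:3]; W[d==0]=np.nan
    return im,W
E
python3 - <<'E'
from h import *
for n in ['scene','side']:
    im,W=cloud(n); cv2.imwrite(f'pics/{n}.png',im); np.save(n,W); print({k:v for k,v in calibration(n).items()})
E
```

```text
{'fx': 473.7841839472308, 'fy': 473.7841839472308, 'cx': 323.65160038081416, 'cy': 197.25059469533213, 'cam_to_world': array([[-1.51084263e-01, -7.68202089e-01,  6.22124663e-01,
         1.59209508e+03],
       [ 9.88467905e-01, -1.10888799e-01,  1.03125534e-01,
         1.50628282e+02],
       [-1.02345937e-02,  6.30530907e-01,  7.76096662e-01,
         1.28276001e+03],
       [ 0.00000000e+00,  0.00000000e+00,  0.00000000e+00,
         1.00000000e+00]])}
{'fx': 437.1835218067634, 'fy': 437.1835218067634, 'cx': 320.79476132628594, 'cy': 194.14499609892047, 'cam_to_world': array([[ 7.74717595e-01,  4.35380535e-01, -4.58537281e-01,
         3.19990577e+01],
       [-6.32303296e-01,  5.36047634e-01, -5.59325912e-01,
        -7.42680625e+02],
       [ 2.27820944e-03,  7.23254260e-01,  6.90578081e-01,
         9.80643156e+02],
       [ 0.00000000e+00,  0.00000000e+00,  0.00000000e+00,
         1.00000000e+00]])}
```

View pics/scene.png

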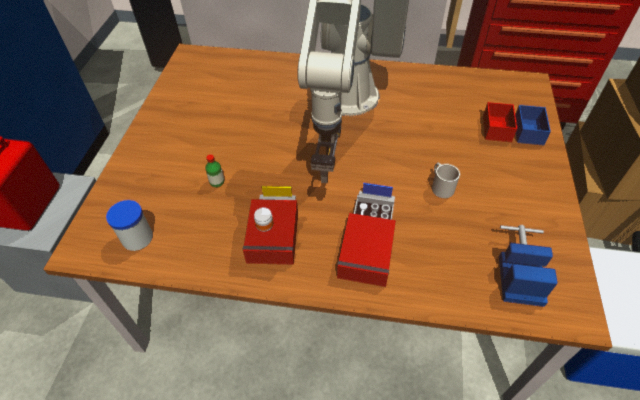

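View pics/side.png

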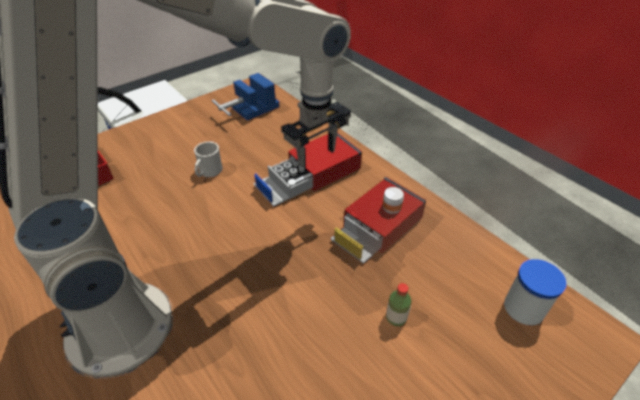

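The scene picture shows the yellow lip at (277,190) with its case at (272,232) and the tin at (263,216). The blue lip is at (377,190) with its case at (367,248). The mug is at (445,180) and the bottle at (215,170). Both openings face the robot.

Run:
```python
import numpy as np,cv2
for n in ['scene','side']:
    W=np.load(n+'.npy'); hsv=cv2.cvtColor(cv2.imread(f'pics/{n}.png'),cv2.COLOR_BGR2HSV); H,S,V=[hsv[...,i] for i in range(3)]
    X,Y,Z=W[...,0],W[...,1],W[...,2]
    reg=(X>350)&(X<1050)&(Y>-350)&(Y<350)
    red=((H<6)|(H>174))&(S>170)&reg&(Z>66)&(Z<84)
    k,lab=cv2.connectedComponents(red.astype(np.uint8))
    for i in range(1,k):
        p=W[lab==i]
        if len(p)>300: print(n,'roof',len(p),p.mean(0).round(1),cv2.minAreaRect(p[:,:2].astype(np.float32)), cv2.boxPoints(cv2.minAreaRect(p[:,:2].astype(np.float32))).round().tolist())
    for nm,m in [('blue',(H>105)&(H<130)&(S>130)&(X<800)),('yel',(H>20)&(H<32)&(S>150)),('mug',(S<40)&(V>80)&(Y>150)&(X<800)),('green',(H>40)&(H<85)&(S>100)),('tin',(Z>125)&(Z<136)&(X>600)&(X<900)&(Y<-0))]:
        p=W[m&reg&(Z>20)]
        if len(p)<5: continue
        t=p[(p[:,2]>60)&(p[:,2]<70)] if nm in('blue','yel') else p
        r=cv2.minAreaRect(t[:,:2].astype(np.float32))
        print(n,nm,len(p),len(t),'zmax',np.percentile(p[:,2],98).round(1),'mean',t.mean(0).round(1),r)
```

```text
scene roof 1779 [ 751.7 -151.9   74.4] ((744.3818359375, -159.44406127929688), (186.6475372314453, 149.49546813964844), 7.400364875793457) [[642.0, -97.0], [661.0, -246.0], [847.0, -222.0], [827.0, -73.0]]
scene roof 2391 [772.9 148.3  74.3] ((769.22021484375, 148.15292358398438), (149.20045471191406, 187.5623016357422), 86.61724853515625) [[671.0, 79.0], [858.0, 68.0], [867.0, 217.0], [680.0, 228.0]]
scene blue 223 44 zmax 65.6 mean [540.1 162.7  63.1] ((540.8446655273438, 160.71368408203125), (92.18006896972656, 9.269049644470215), 87.85101318359375)
scene yel 263 41 zmax 66.4 mean [ 594.  -182.1   63.2] ((594.5559692382812, -179.77224731445312), (11.614514350891113, 92.62261962890625), 3.5680534839630127)
scene mug 293 293 zmax 61.8 mean [616.7 182.5  49.6] ((624.7312622070312, 183.11395263671875), (66.61402893066406, 71.74689483642578), 88.44330596923828)
scene tin 176 176 zmax 134.5 mean [ 761.3 -178.4  129.4] ((760.6238403320312, -178.37704467773438), (49.84794235229492, 50.59170913696289), 2.386326789855957)
side roof 1199 [767.4 126.8  74.3] ((767.495849609375, 144.5021820068
[... 250 characters left out ...]
2), 6.977578163146973) [[642.0, -100.0], [661.0, -249.0], [845.0, -227.0], [827.0, -77.0]]
side blue 143 35 zmax 65.8 mean [531.7 149.4  62.3] ((532.7255249023438, 152.98928833007812), (82.86123657226562, 8.539546966552734), 86.91007232666016)
side yel 278 70 zmax 65.4 mean [ 587.7 -182.    62.5] ((587.4225463867188, -181.33656311035156), (9.117027282714844, 93.880859375), 5.597951412200928)
side mug 462 462 zmax 88.2 mean [589.9 219.   48.5] ((538.9114379882812, 246.67176818847656), (114.9673080444336, 340.7179260253906), 58.37784957885742)
side tin 185 185 zmax 133.2 mean [ 756.6 -181.5  129.6] ((757.01171875, -181.40130615234375), (50.94112777709961, 50.07192611694336), 28.31547737121582)
```

Run:
```python
from h import *
from scipy.spatial.transform import Rotation as R
W=np.load('scene.npy');V=np.load('side.npy')
for nm,A,(r,c),w in [('cap',W,(158,211),3),('bottle',W,(178,215),5),('mug',W,(178,446),12),('cap2',V,(288,403),4),('mug2',V,(158,208),10)]:
    p=A[r-w:r+w+1,c-w:c+w+1].reshape(-1,3); print(nm,np.nanmedian(p,0).round(), np.nanpercentile(p,[5,95],axis=0).round().tolist())
s=read_state(); print({k:s[k] for k in s}); print(R.from_rotvec(s['eef_rot']).as_matrix().round(3))
```

```text
cap [ 550. -409.  127.] [[428.0, -458.0, 1.0], [561.0, -400.0, 133.0]]
bottle [ 571. -400.   46.] [[558.0, -419.0, 20.0], [576.0, -387.0, 72.0]]
mug [457. 391.  59.] [[414.0, 354.0, 1.0], [507.0, 436.0, 89.0]]
cap2 [ 546. -415.  130.] [[535.0, -424.0, 113.0], [564.0, -400.0, 132.0]]
mug2 [462. 359.  60.] [[429.0, 347.0, 35.0], [495.0, 425.0, 88.0]]
{'time_s': 0.1, 'joints': array([-2.42670766e-03,  3.53580938e-01,  1.63403988e+00,  2.06787435e-05,
        1.15522636e+00, -2.38771788e-03]), 'qd': array([-0.00063788, -0.00017465, -0.00233582, -0.00048812, -0.00051903,
       -0.0009477 ]), 'joint_torque': array([-8.71753400e-04, -5.94903338e+01, -3.34933627e+01,  6.98069832e-02,
        1.83198228e-02, -2.35421521e-05]), 'tcp_pos': array([ 6.24522578e+02, -8.25427649e-03,  1.88646027e+02]), 'eef_rot': array([-2.22085563e+00, -2.22075048e+00,  1.36861309e-03]), 'ft_force': array([-0.19942728, -0.10871081, -0.62131995]), 'wrist_torque': array([-0.01098494,  0.07392207,  0.00831715]), 'grip_force': 0.0, 'finger_gap': 1.000822279811197}
[[ 0.     1.    -0.001]
 [ 1.    -0.     0.   ]
 [ 0.    -0.001 -1.   ]]
```

Call:
apply_moves(
  plan=[
    [-0.012,0.013,0,0,0,7],
    [-0.012,0.013,0,0,0,7],
    [-0.012,0.013,0,0,0,7],
    [-0.012,0.013,0,0,0,7],
    [-0.012,0.013,0,0,0,7],
  ],
  jaw=1,
  squeeze=5,
)

```text
time_s: 0.52
tcp_pos: [564.1, 65.5, 188.9]
eef_rot: [-1.442, -2.79, 0.001]
ft_force: [-0.3, 0.1, 0.6]
finger_gap: 0.658
grip_force: 0.0
```

Call:
apply_moves(
  plan=[
    [-0.012,0.013,0,0,0,7],
    [-0.012,0.013,0,0,0,7],
    [-0.012,0.013,0,0,0,7],
    [-0.012,0.013,0,0,0,7],
    [-0.012,0.013,0,0,0,7],
  ],
)

```text
time_s: 0.93
tcp_pos: [504.1, 130.5, 189.0]
eef_rot: [-0.536, -3.095, 0.0]
ft_force: [-0.1, -0.4, -0.6]
finger_gap: 0.3
grip_force: 0.0
```

Call:
apply_moves(
  plan=[
    [-0.012,0.013,0,0,0,7],
    [-0.012,0.013,0,0,0,7],
    [0,0.005,-0.01,0,0,2.4],
    [0,0,-0.02,0,0,0],
    [0,0,-0.02,0,0,0],
  ],
)

```text
time_s: 1.35
tcp_pos: [481.2, 161.7, 139.2]
eef_rot: [0.097, 3.138, 0.001]
ft_force: [0.2, 0.5, -1.0]
finger_gap: 0.004
grip_force: 0.0
```

Call:
apply_moves(
  plan=[
    [0,0,-0.025,0,0,0],
    [0,0,-0.025,0,0,0],
    [0,0,-0.025,0,0,0],
    [0,0,-0.01,0,0,0],
    [0,0,0,0,0,0],
  ],
)

```text
time_s: 1.77
tcp_pos: [479.0, 160.3, 52.1]
eef_rot: [-0.099, -3.136, 0.003]
ft_force: [0.9, -0.6, -0.3]
finger_gap: 0.002
grip_force: 0.0
```

Run:
```python
from h import *
from scipy.spatial.transform import Rotation as R
s=read_state(); c=calibration('wrist');im,d=snapshot('wrist')
cv2.imwrite('pics/w1.png',im); print(s['tcp_pos'],R.from_rotvec(s['eef_rot']).as_matrix().round(3),s['ft_force'],s['finger_gap'],c)
im,W=cloud('side'); cv2.imwrite('pics/s1.png',im[100:320,180:480])
im,W=cloud('scene'); np.save('scene1',W); cv2.imwrite('pics/sc1.png',im)
hsv=cv2.cvtColor(im,cv2.COLOR_BGR2HSV);H,S=hsv[...,0],hsv[...,1]
m=(H>105)&(H<130)&(S>130)&(W[...,0]<800)&(W[...,0]>480)&(W[...,2]>60)&(W[...,2]<70)&(abs(W[...,1]-150)<100)
p=W[m];print(len(p),p.mean(0),cv2.minAreaRect(p[:,:2].astype(np.float32)))
```

```text
[479.04352777 160.34490314  52.10147041] [[-0.998  0.063 -0.004]
 [ 0.063  0.998 -0.001]
 [ 0.004 -0.002 -1.   ]] [ 0.8811389  -0.56614214 -0.34799694] 0.002003996580243295 {'fx': 321.1812990370151, 'fy': 321.1812990370151, 'cx': 315.7898899776253, 'cy': 199.6873162206965, 'tool_from_camera': array([[-1.07867427e-03,  9.66777651e-01,  2.55616530e-01,
         7.14137592e+01],
       [ 9.99999004e-01,  8.10270015e-04,  1.15533315e-03,
        -1.50511171e+00],
       [ 9.09831864e-04,  2.55617521e-01, -9.66777562e-01,
        -1.94538472e+02],
       [ 0.00000000e+00,  0.00000000e+00,  0.00000000e+00,
         1.00000000e+00]])}
40 [540.18407748 164.8806253   63.65054238] ((540.4609375, 162.60787963867188), (88.2764892578125, 12.657299041748047), 87.72826385498047)
```

View pics/s1.png

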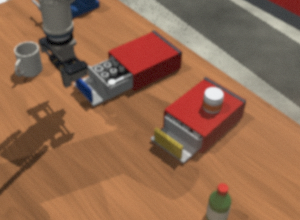

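View pics/w1.png

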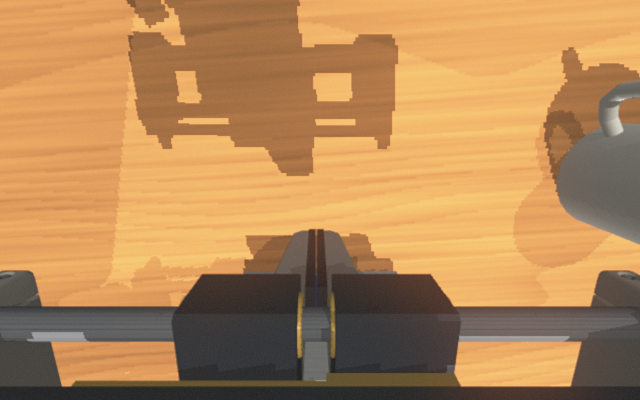

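The side crop shows the closed fingertips on the bench side of the blue lip, in front of it and clear of it. The wrist view shows the fingers at (318,240) with the mug far to the right at (610,180). I'll start the push.

Call:
apply_moves(
  plan=[
    [0.008,-0.0005,0,0,0,0],
    [0.008,-0.0005,0,0,0,0],
    [0.006,-0.0004,0,0,0,0],
    [0.004,-0.0003,0,0,0,0],
    [0.004,-0.0003,0,0,0,0],
  ],
)

```text
time_s: 2.33
tcp_pos: [512.0, 159.0, 54.6]
eef_rot: [0.099, 3.139, 0.0]
ft_force: [-1.1, 0.0, -0.3]
finger_gap: 0.005
grip_force: 0.0
```

Call:
apply_moves(
  plan=[
    [0.004,-0.0003,0,0,0,0],
    [0.004,-0.0003,0,0,0,0],
    [0.004,-0.0003,0,0,0,0],
    [0.004,-0.0003,0,0,0,0],
    [0.004,-0.0003,0,0,0,0],
  ],
)

```text
time_s: 2.75
tcp_pos: [531.3, 157.4, 54.2]
eef_rot: [-0.099, -3.14, 0.0]
ft_force: [0.4, 0.0, -0.2]
finger_gap: 0.004
grip_force: 0.0
```

Call:
apply_moves(
  plan=[
    [0.004,-0.0003,0,0,0,0],
    [0.004,-0.0003,0,0,0,0],
    [0.004,-0.0003,0,0,0,0],
    [0.004,-0.0003,0,0,0,0],
    [0.004,-0.0003,0,0,0,0],
  ],
)

```text
time_s: 3.17
tcp_pos: [551.4, 155.9, 54.3]
eef_rot: [0.099, 3.14, -0.0]
ft_force: [0.6, 0.1, 1.2]
finger_gap: 0.002
grip_force: 0.0
```

Call:
apply_moves(
  plan=[
    [0.004,-0.0003,0,0,0,0],
    [0.004,-0.0003,0,0,0,0],
    [0.004,-0.0003,0,0,0,0],
    [0.004,-0.0003,0,0,0,0],
    [0.004,-0.0003,0,0,0,0],
  ],
)

```text
time_s: 3.58
tcp_pos: [571.4, 154.4, 54.3]
eef_rot: [-0.099, -3.14, 0.0]
ft_force: [-0.0, -1.2, -0.2]
finger_gap: 0.007
grip_force: 0.0
```

No contact force where about 3 N was expected, so I'll look before going on.

Run:
```python
from h import *
im,W=cloud('side'); a=cv2.resize(im[130:230,220:400],None,fx=3,fy=3)
im2,W2=cloud('scene'); b=cv2.resize(im2[150:290,300:440],None,fx=2.15,fy=2.15)
cv2.imwrite('pics/c2.png',cv2.copyMakeBorder(a,0,0,0,0,0)); cv2.imwrite('pics/c2.png',np.vstack([a,cv2.resize(b,(540,300))]))
hsv=cv2.cvtColor(im2,cv2.COLOR_BGR2HSV);H,S=hsv[...,0],hsv[...,1]
m=(H>105)&(H<130)&(S>130)&(W2[...,0]<650)&(W2[...,0]>480)&(W2[...,2]>57)&(W2[...,2]<70)&(abs(W2[...,1]-150)<100)
p=W2[m];print(len(p),p.mean(0),cv2.minAreaRect(p[:,:2].astype(np.float32)),read_state()['ft_force'])
```

```text
2 [536.16065309 130.30566179  63.88696004] ((536.16064453125, 130.3056640625), (7.868595600128174, 0.0), -153.63768005371094) [-0.59198435  0.5703164  -0.32887451]
```

View pics/c2.png

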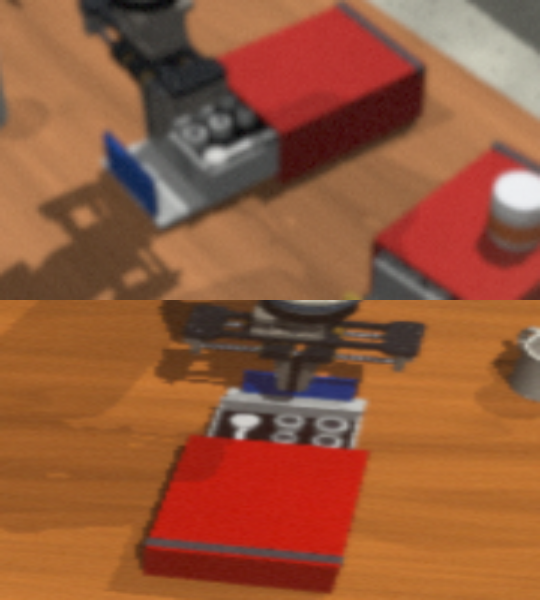

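Run:
```python
from h import *
s=read_state()
print(s['tcp_pos'],s['finger_gap'])
for n,k in [('side',(220,130,3,3)),('scene',(300,150,540/140,300/140))]:
    c=calibration(n);M=np.linalg.inv(c['cam_to_world'])
    for nm,P in [('tip',(571,154,40)),('tip_z70',(571,154,70)),('finger z100',(571,154,100)),('lipL',(537,207,65)),('lipR',(534,107,65)),('wallL',(595,204,60)),('roofL',(680,228,75)),('roofR',(671,79,75))]:
        q=M@np.array([*P,1]);u=c['cx']+c['fx']*q[0]/-q[2];v=c['cy']-c['fy']*q[1]/-q[2]
        print(n,nm,round(u),round(v),'crop',round((u-k[0])*k[2]),round((v-k[1])*k[3]+(300 if n=='scene' else 0)))
    im,W=cloud(n);np.save(n+'2',W);cv2.imwrite(f'pics/{n}2.png',im)
W=np.load('side2.npy')
for cr in [(165,110),(165,90),(125,170),(140,180),(155,210),(200,110),(260,130),(185,155)]:
    u,v=220+cr[0]//3,130+cr[1]//3; print('side crop',cr,W[v,u].round())
W=np.load('scene2.npy')
for cr in [(290,380),(295,390),(255,385),(340,385),(290,408),(350,408),(230,425)]:
    u,v=int(300+cr[0]*140/540),int(150+(cr[1]-300)*140/300); print('scene crop',cr,W[v,u].round())
```

```text
[571.7744423  154.52281302  54.33971119] 0.0050302547802213845
side tip 273 183 crop 160 160
side tip_z70 273 176 crop 158 138
side finger z100 272 169 crop 156 117
side lipL 255 173 crop 104 130
side lipR 272 190 crop 155 181
side wallL 270 168 crop 151 113
side roofL 287 150 crop 201 60
side roofR 312 174 crop 277 132
scene tip 374 197 crop 286 401
scene tip_z70 375 191 crop 288 389
scene finger z100 375 186 crop 291 376
scene lipL 391 186 crop 352 378
scene lipR 362 183 crop 238 370
scene wallL 389 201 crop 344 408
scene roofL 395 219 crop 368 448
scene roofR 349 212 crop 188 432
side crop (165, 110) [535.  76. 182.]
side crop (165, 90) [534.  72. 206.]
side crop (125, 170) [532. 167.  41.]
side crop (140, 180) [529. 133.  50.]
side crop (155, 210) [530. 111.  23.]
side crop (200, 110) [566.  67. 171.]
side crop (260, 130) [689. 136.  31.]
side crop (185, 155) [584. 128.  61.]
scene crop (290, 380) [584. 153. 107.]
scene crop (295, 390) [580. 158.  78.]
scene crop (255, 385) [542. 124.  43.]
scene crop (340, 385) [551. 197.  66.]
scene crop (290, 408) [595. 158.  55.]
scene crop (350, 408) [555. 209.  14.]
scene crop (230, 425) [625. 108.  40.]
```

Run:
```python
from h import *
W=np.load('scene2.npy')
for u in (372,374,376): print(u,[tuple(W[v,u].round().astype(int)) for v in range(180,204)])
W=np.load('side2.npy')
for u in (272,274): print(u,[tuple(W[v,u].round().astype(int)) for v in range(166,192)])
s=read_state();c=calibration('wrist');T=np.linalg.inv(c['tool_from_camera'])
for z in (-60,-30,-10,0,14):
  q=T@[10,0,z,1];print(z,c['cx']+c['fx']*q[0]/-q[2],c['cy']-c['fy']*q[1]/-q[2],-q[2])
im,d=snapshot('wrist')
print(d[150:320:6,318].round())
cv2.imwrite('pics/w2.png',im)
```

```text
372 [(np.int64(582), np.int64(141), np.int64(138)), (np.int64(583), np.int64(141), np.int64(135)), (np.int64(576), np.int64(142), np.int64(121)), (np.int64(581), np.int64(142), np.int64(123)), (np.int64(580), np.int64(142), np.int64(116)), (np.int64(582), np.int64(143), np.int64(113)), (np.int64(580), np.int64(143), np.int64(107)), (np.int64(578), np.int64(143), np.int64(99)), (np.int64(580), np.int64(144), np.int64(97)), (np.int64(585), np.int64(144), np.int64(97)), (np.int64(583), np.int64(144), np.int64(90)), (np.int64(580), np.int64(145), np.int64(82)), (np.int64(540), np.int64(145), np.int64(29)), (np.int64(539), np.int64(145), np.int64(22)), (np.int64(541), np.int64(146), np.int64(19)), (np.int64(539), np.int64(146), np.int64(12)), (np.int64(546), np.int64(146), np.int64(15)), (np.int64(548), np.int64(147), np.int64(12)), (np.int64(590), np.int64(147), np.int64(58)), (np.int64(592), np.int64(148), np.int64(55)), (np.int64(594), np.int64(148), np.int64(52)), (np.int64(593), np.int64(148), np.int64(45)), (np.int64(591), np.int64(149), np.int64(37)), (np.int64(591), np.int64(149),
[... 4407 characters left out ...]
.int64(166), np.int64(14)), (np.int64(574), np.int64(158), np.int64(19)), (np.int64(575), np.int64(160), np.int64(12)), (np.int64(572), np.int64(156), np.int64(13)), (np.int64(568), np.int64(150), np.int64(14)), (np.int64(565), np.int64(145), np.int64(15))]
-60 319.5260177231358 254.7385833374032 145.76660401694056
-30 318.9564132145705 231.50990480626535 174.76991585918927
-10 318.67124412455723 219.88060584650327 194.10545708735506
0 318.5489538256072 214.8935630842498 203.77322770143795
14 318.3960276386786 208.65717769449176 217.308106561154
[247. 249. 221. 195. 191. 189. 241. 243. 243. 245. 244. 247. 249. 249.
 172. 164. 157. 149. 141. 137. 131. 127. 123. 119. 121. 121.  79.  76.
  77.]
```

View pics/w2.png

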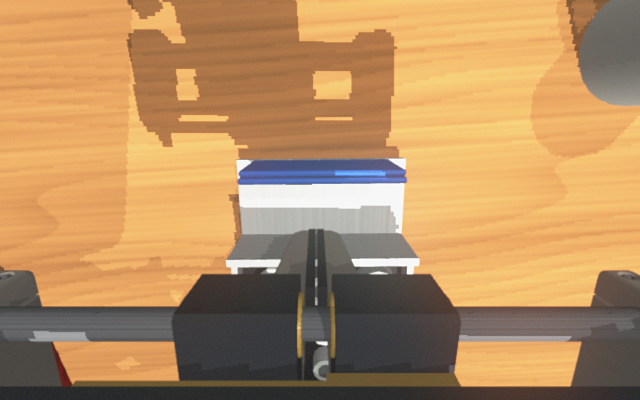

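The closed fingertips actually end at about z = 82, which is TCP + 28. Depth from the wrist, scene and side cameras all agree on this. They passed over the 65 mm lip without touching anything. I'll back off, go lower and check again.

Call:
apply_moves(
  plan=[
    [-0.02,0.0013,0,0,0,0],
    [-0.02,0.0013,0,0,0,0],
    [-0.02,0.0012,0,0,0,0],
    [-0.02,0.0012,0,0,0,0],
    [-0.012,0.0008,0,0,0,0],
  ],
)

```text
time_s: 4.25
tcp_pos: [476.6, 160.1, 54.1]
eef_rot: [-0.098, -3.139, 0.001]
ft_force: [0.2, -0.2, -0.5]
finger_gap: 0.003
grip_force: 0.0
```

Call:
apply_moves(
  plan=[
    [0,0,-0.01,0,0,0],
    [0,0,-0.01,0,0,0],
    [0,0,-0.01,0,0,0],
    [0,0,-0.01,0,0,0],
    [0,0,0,0,0,0],
  ],
)

```text
time_s: 4.67
tcp_pos: [478.2, 159.8, 11.8]
eef_rot: [-0.099, -3.137, 0.002]
ft_force: [-0.4, -0.7, -0.7]
finger_gap: 0.002
grip_force: 0.0
```

Run:
```python
from h import *
s=read_state();print(s['tcp_pos'],s['ft_force'])
im,W=cloud('scene');X,Y,Z=np.moveaxis(W,-1,0)
print([tuple(map(int,W[v,u].round())) for u in (372,375,378) for v in range(162,182,2)])
im,W=cloud('side');X,Y,Z=np.moveaxis(W,-1,0)
m=(abs(X-479)<16)&(abs(Y-160)<26)&(Z>8)&(Z<120)
print('side finger',m.sum(),np.nanpercentile(Z[m],[0,2,5,10]) if m.any() else '', np.nanpercentile(X[m],[3,97]),np.nanpercentile(Y[m],[3,97]))
```

```text
[478.24085504 159.78325985  11.77786007] [-0.43169353 -0.67610999 -0.6946965 ]
[(506, 134, 142), (509, 135, 135), (391, 134, -1), (400, 135, -2), (412, 136, 1), (423, 137, 1), (430, 137, -1), (441, 138, 0), (448, 139, -2), (460, 140, 0), (505, 144, 142), (508, 145, 135), (488, 145, 104), (488, 146, 94), (487, 147, 83), (490, 148, 77), (486, 148, 62), (489, 149, 56), (488, 150, 44), (457, 151, -2), (511, 154, 149), (507, 155, 136), (495, 155, 113), (490, 156, 98), (482, 157, 79), (491, 158, 79), (492, 158, 71), (490, 159, 57), (491, 160, 49), (488, 161, 35)]
side finger 84 [35.10416907 40.72721236 43.36648064 46.01032145] [465.55588933 482.51691554] [142.24296685 170.08489585]
```

The tips are now at z ≈ 39 with the leading face at TCP + 11, so I'll push again.

Call:
apply_moves(
  plan=[
    [0.008,-0.0005,0,0,0,0],
    [0.008,-0.0005,0,0,0,0],
    [0.006,-0.0004,0,0,0,0],
    [0.005,-0.0003,0,0,0,0],
    [0.004,-0.0003,0,0,0,0],
  ],
)

```text
time_s: 5.18
tcp_pos: [511.3, 158.3, 14.6]
eef_rot: [0.099, 3.139, 0.0]
ft_force: [0.6, 0.5, -0.4]
finger_gap: 0.007
grip_force: 0.0
```

Call:
apply_moves(
  plan=[
    [0.003,-0.0002,0,0,0,0],
    [0.003,-0.0002,0,0,0,0],
    [0.003,-0.0002,0,0,0,0],
    [0.003,-0.0002,0,0,0,0],
    [0.003,-0.0002,0,0,0,0],
  ],
)

```text
time_s: 5.6
tcp_pos: [524.3, 157.3, 14.2]
eef_rot: [-0.099, -3.138, 0.0]
ft_force: [-3.5, 1.1, 1.8]
finger_gap: 0.005
grip_force: 1.6
```

Call:
apply_moves(
  plan=[
    [0.004,-0.0003,0,0,0,0],
    [0.004,-0.0003,0,0,0,0],
    [0.004,-0.0003,0,0,0,0],
    [0.004,-0.0003,0,0,0,0],
    [0.004,-0.0003,0,0,0,0],
  ],
)

```text
time_s: 6.02
tcp_pos: [545.2, 155.9, 14.2]
eef_rot: [-0.099, -3.14, -0.0]
ft_force: [-3.4, 2.9, -0.3]
finger_gap: 0.004
grip_force: 1.6
```

Call:
apply_moves(
  plan=[
    [0.004,-0.0003,0,0,0,0],
    [0.004,-0.0003,0,0,0,0],
    [0.004,-0.0003,0,0,0,0],
    [0.004,-0.0003,0,0,0,0],
    [0.004,-0.0003,0,0,0,0],
  ],
)

```text
time_s: 6.43
tcp_pos: [565.3, 154.2, 14.2]
eef_rot: [-0.099, -3.14, 0.0]
ft_force: [-2.7, 2.3, -1.3]
finger_gap: 0.007
grip_force: 1.6
```

Call:
apply_moves(
  plan=[
    [0.004,-0.0003,0,0,0,0],
    [0.004,-0.0003,0,0,0,0],
    [0.004,-0.0003,0,0,0,0],
    [0.004,-0.0003,0,0,0,0],
    [0.003,-0.0002,0,0,0,0],
  ],
)

```text
time_s: 6.85
tcp_pos: [584.6, 152.9, 14.3]
eef_rot: [0.099, 3.14, 0.0]
ft_force: [-3.0, 2.9, 0.2]
finger_gap: 0.001
grip_force: 1.6
```

Call:
apply_moves(
  plan=[
    [0.002,-0.0001,0,0,0,0],
    [0.002,-0.0001,0,0,0,0],
    [0.0015,-0.0001,0,0,0,0],
    [0.0015,-0.0001,0,0,0,0],
    [0.0015,-0.0001,0,0,0,0],
  ],
)

```text
time_s: 7.27
tcp_pos: [592.6, 152.4, 14.3]
eef_rot: [-0.099, -3.14, -0.0]
ft_force: [-2.4, 3.5, -1.5]
finger_gap: 0.004
grip_force: 1.5
```

Call:
apply_moves(
  plan=[
    [0.001,0,0,0,0,0],
    [0.001,0,0,0,0,0],
    [0.001,0,0,0,0,0],
    [0.001,0,0,0,0,0],
    [0.001,0,0,0,0,0],
  ],
)

```text
time_s: 7.68
tcp_pos: [597.5, 152.2, 14.3]
eef_rot: [-0.098, -3.14, 0.001]
ft_force: [-3.3, -0.4, 0.5]
finger_gap: 0.003
grip_force: 1.5
```

Call:
apply_moves(
  plan=[
    [0.001,0,0,0,0,0],
    [0.001,0,0,0,0,0],
    [0.0005,0,0,0,0,0],
    [0.0005,0,0,0,0,0],
    [0,0,0,0,0,0],
  ],
)

```text
time_s: 8.1
tcp_pos: [600.6, 152.2, 14.3]
eef_rot: [0.099, 3.14, -0.0]
ft_force: [-3.5, -1.5, -0.0]
finger_gap: 0.005
grip_force: 1.2
```

Call:
apply_moves(
  plan=[
    [0.001,0,0,0,0,0],
    [0.001,0,0,0,0,0],
    [0.001,0,0,0,0,0],
    [0.0005,0,0,0,0,0],
    [0,0,0,0,0,0],
  ],
)

```text
time_s: 8.52
tcp_pos: [604.2, 152.4, 14.2]
eef_rot: [0.099, 3.14, 0.0]
ft_force: [-2.0, -1.3, -1.2]
finger_gap: 0.003
grip_force: 1.2
```

Call:
apply_moves(
  plan=[
    [0.0005,0,0,0,0,0],
    [0.0005,0,0,0,0,0],
    [0.0005,0,0,0,0,0],
    [0.0005,0,0,0,0,0],
    [0,0,0,0,0,0],
  ],
)

```text
time_s: 8.93
tcp_pos: [606.1, 152.4, 14.2]
eef_rot: [0.099, 3.14, 0.0]
ft_force: [-2.5, -2.2, -1.6]
finger_gap: 0.006
grip_force: 1.3
```

Call:
apply_moves(
  plan=[
    [0.0007,0,0,0,0,0],
    [0.0007,0,0,0,0,0],
    [0.0007,0,0,0,0,0],
    [0.0007,0,0,0,0,0],
    [0,0,0,0,0,0],
  ],
)

```text
time_s: 9.35
tcp_pos: [608.8, 152.4, 14.2]
eef_rot: [-0.099, -3.14, 0.0]
ft_force: [-3.9, -2.0, -0.0]
finger_gap: 0.007
grip_force: 1.6
```

Run:
```python
from h import *
im,W=cloud('scene');hsv=cv2.cvtColor(im,cv2.COLOR_BGR2HSV);H,S=hsv[...,0],hsv[...,1];X,Y,Z=np.moveaxis(W,-1,0)
m=(H>105)&(H<130)&(S>130)&(X<680)&(X>560)&(Z>57)&(Z<70)&(abs(Y-150)<90)
p=W[m];print(len(p),p.mean(0).round(1))
red=((H<6)|(H>174))&(S>150)&(Z>66)&(Z<84)&(Y>0)&(Y<250)&(X<900)
p=W[red];print('front roof x percentiles',np.percentile(p[:,0],[0.5,1,3]).round(),cv2.boxPoints(cv2.minAreaRect(p[:,:2].astype(np.float32))).round().tolist())
im,W=cloud('side');cv2.imwrite('pics/s3.png',cv2.resize(im[110:230,230:410],None,fx=4,fy=4))
```

```text
72 [626.5 154.4  61.9]
front roof x percentiles [678. 681. 685.] [[671.0, 79.0], [877.0, 67.0], [885.0, 216.0], [680.0, 228.0]]
```

View pics/s3.png

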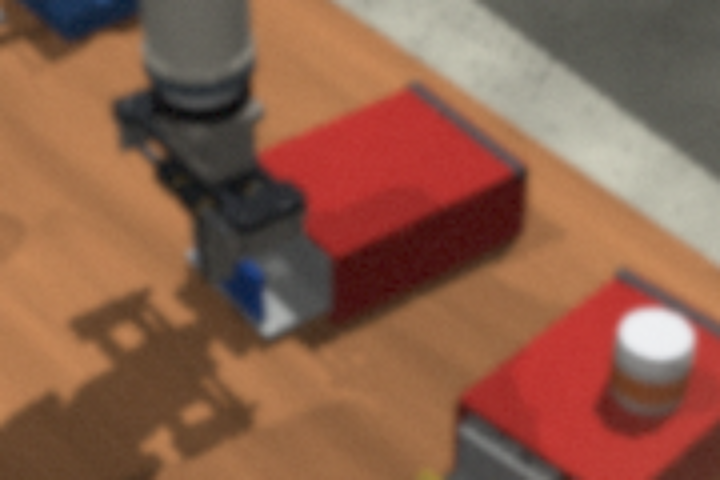

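The crop shows the blue tray nearly home, with its inner wall at about the case front. I'll continue slowly until the force rises.

Call:
apply_moves(
  plan=[
    [0.0007,0,0,0,0,0],
    [0.0007,0,0,0,0,0],
    [0.0007,0,0,0,0,0],
    [0.0005,0,0,0,0,0],
    [0,0,0,0,0,0],
  ],
)

```text
time_s: 9.87
tcp_pos: [608.8, 152.4, 14.2]
eef_rot: [-0.099, -3.135, 0.001]
ft_force: [-12.0, -1.2, 9.0]
finger_gap: 0.005
grip_force: 6.2
```

Call:
apply_moves(
  plan=[
    [0.0005,0,0,0,0,0],
    [0.0005,0,0,0,0,0],
    [0.0005,0,0,0,0,0],
    [0.0005,0,0,0,0,0],
    [0,0,0,0,0,0],
  ],
)

```text
time_s: 10.28
tcp_pos: [608.7, 152.3, 14.2]
eef_rot: [-0.099, -3.131, 0.002]
ft_force: [-19.3, -0.6, 13.6]
finger_gap: 0.007
grip_force: 9.8
```

Force rose to 19 N with no motion, so the blue tray is home. Next I'll back off, rise and go above the yellow pocket.

Call:
apply_moves(
  plan=[
    [-0.003,0,0,0,0,0],
    [-0.007,0,0,0,0,0],
    [-0.015,0,0,0,0,0],
    [-0.015,0,0.005,0,0,0],
    [0,0,0.02,0,0,0],
  ],
)

```text
time_s: 10.7
tcp_pos: [569.5, 152.1, 37.0]
eef_rot: [-0.098, -3.136, 0.002]
ft_force: [-0.4, 0.3, -0.4]
finger_gap: 0.001
grip_force: 0.0
```

Call:
apply_moves(
  plan=[
    [0,0,0.025,0,0,0],
    [0,0,0.025,0,0,0],
    [0,0,0.025,0,0,0],
    [0.005,-0.02,0,0,0,1.8],
    [0.005,-0.03,0,0,0,1.8],
  ],
)

```text
time_s: 11.12
tcp_pos: [586.2, 104.4, 117.1]
eef_rot: [-0.006, 3.134, 0.003]
ft_force: [-0.2, -0.4, -0.6]
finger_gap: 0.002
grip_force: 0.0
```

Call:
apply_moves(
  plan=[
    [0.005,-0.03,0,0,0,1.8],
    [0.005,-0.03,0,0,0,1.8],
    [0.005,-0.03,0,0,0,1.8],
    [0.005,-0.03,0,0,0,1.8],
    [0.005,-0.03,0,0,0,0],
  ],
)

```text
time_s: 11.53
tcp_pos: [609.9, -49.0, 115.0]
eef_rot: [-0.2, 3.132, -0.0]
ft_force: [0.4, -0.8, -0.3]
finger_gap: 0.001
grip_force: 0.0
```

Call:
apply_moves(
  plan=[
    [0.005,-0.03,0,0,0,0],
    [0.004,-0.03,0,0,0,0],
    [0,-0.03,0,0,0,0],
    [0,-0.03,0,0,0,0],
    [0,-0.01,0,0,0,0],
  ],
)

```text
time_s: 11.95
tcp_pos: [618.6, -181.4, 114.9]
eef_rot: [-0.194, 3.132, -0.003]
ft_force: [-0.4, -1.0, 0.5]
finger_gap: 0.006
grip_force: 0.0
```

Run:
```python
from h import *
from scipy.spatial.transform import Rotation as R
s=read_state(); c=calibration('wrist');im,d=snapshot('wrist')
cv2.imwrite('pics/w3.png',im)
M=R.from_rotvec(s['eef_rot']).as_matrix();T=c['tool_from_camera']
v,u=np.mgrid[0:400,0:640]
P=np.stack([(u-c['cx'])/c['fx']*d,-(v-c['cy'])/c['fy']*d,-d,np.ones_like(d)],-1)@T.T
W=P[...,:3]@M.T+s['tcp_pos'];W[d==0]=np.nan
def lips(im,W,n):
    hsv=cv2.cvtColor(im,cv2.COLOR_BGR2HSV);H,S,V=cv2.split(hsv);X,Y,Z=np.moveaxis(W,-1,0)
    for nm,m in [('y',(H>18)&(H<34)&(S>150)),('b',(H>105)&(H<130)&(S>130))]:
        p=W[m&(Z>55)&(Z<90)&(X<680)&(X>500)&(abs(Y)<260)]
        if len(p)>8:print(n,nm,len(p),p.mean(0).round(1),cv2.minAreaRect(p[:,:2].astype(np.float32)))
lips(im,W,'wrist')
for n in ('scene','side'): i2,W2=cloud(n);lips(i2,W2,n)
print(s['tcp_pos'],s['ft_force'],np.degrees(np.arctan2(-M[0,1],M[1,1])))
```

```text
wrist y 1205 [ 589.6 -182.8   62. ] ((589.594970703125, -181.45066833496094), (7.351409435272217, 97.30379486083984), 6.5227460861206055)
scene y 82 [ 593.2 -180.2   60.4] ((591.6082153320312, -178.28330993652344), (16.588642120361328, 95.74922943115234), 6.400979042053223)
scene b 70 [627.4 156.2  61.4] ((628.4972534179688, 156.53952026367188), (91.81266784667969, 13.511821746826172), 87.56551361083984)
side y 109 [ 587.1 -180.5   60.5] ((587.4533081054688, -181.2529754638672), (9.409730911254883, 99.38272094726562), 5.145850658416748)
side b 65 [619.5 143.   61.2] ((620.571533203125, 148.265380859375), (84.80117797851562, 10.150606155395508), 87.37464904785156)
[ 618.58166103 -181.43585602  114.88414083] [-0.43122588 -0.99488621  0.47976008] 7.091156037109687
```

View pics/w3.png

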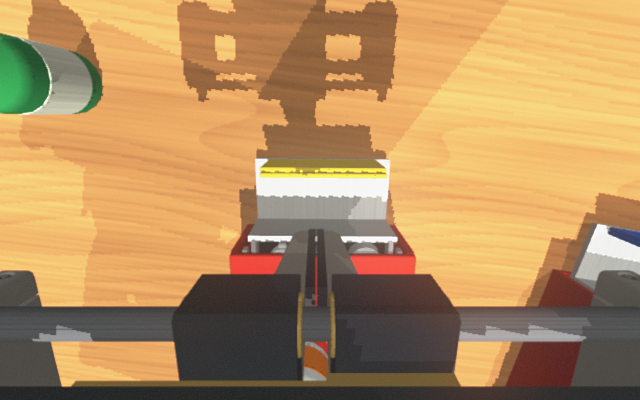

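The wrist view shows the yellow lip at (322,168) and the pocket in front of the fingers at row ~230. The lip measures (590,-181.5), so TCP x ≈ 618 puts the fingers mid-pocket. I'll descend.

Call:
apply_moves(
  plan=[
    [0,0.003,-0.015,0,0,0],
    [0,0,-0.02,0,0,0],
    [0,0,-0.015,0,0,0],
    [0,0,-0.01,0,0,0],
    [0,0,-0.005,0,0,0],
  ],
)

```text
time_s: 12.52
tcp_pos: [616.9, -172.8, 47.9]
eef_rot: [0.199, -3.134, -0.001]
ft_force: [-0.9, 0.1, 0.3]
finger_gap: 0.006
grip_force: 0.0
```

Call:
apply_moves(
  plan=[
    [0,0,-0.008,0,0,0],
    [0,0,-0.008,0,0,0],
    [0,0,-0.008,0,0,0],
    [0,0,-0.008,0,0,0],
    [0,0,-0.006,0,0,0],
  ],
)

```text
time_s: 12.93
tcp_pos: [617.3, -174.6, 10.5]
eef_rot: [0.197, -3.135, -0.0]
ft_force: [0.5, -0.8, -0.1]
finger_gap: 0.005
grip_force: 0.0
```

Call:
apply_moves(
  plan=[
    [-0.003,-0.0004,0,0,0,0],
    [-0.003,-0.0004,0,0,0,0],
    [-0.003,-0.0004,0,0,0,0],
    [-0.003,-0.0004,0,0,0,0],
    [-0.003,-0.0004,0,0,0,0],
  ],
)

```text
time_s: 13.35
tcp_pos: [602.7, -176.8, 11.8]
eef_rot: [-0.197, 3.134, -0.0]
ft_force: [3.3, 0.9, -1.9]
finger_gap: 0.01
grip_force: 1.7
```

Call:
apply_moves(
  plan=[
    [-0.003,-0.0004,0,0,0,0],
    [-0.003,-0.0004,0,0,0,0],
    [-0.003,-0.0004,0,0,0,0],
    [-0.003,-0.0004,0,0,0,0],
    [-0.003,-0.0004,0,0,0,0],
  ],
)

```text
time_s: 13.77
tcp_pos: [587.6, -178.6, 11.7]
eef_rot: [-0.197, 3.134, -0.0]
ft_force: [2.7, 0.3, 1.6]
finger_gap: 0.007
grip_force: 1.6
```

Hooked, with about 3 N of drag. I'll keep drawing.

Call:
apply_moves(
  plan=[
    [-0.004,-0.0005,0,0,0,0],
    [-0.004,-0.0005,0,0,0,0],
    [-0.004,-0.0005,0,0,0,0],
    [-0.004,-0.0005,0,0,0,0],
    [-0.004,-0.0005,0,0,0,0],
  ],
)

```text
time_s: 14.18
tcp_pos: [567.0, -181.2, 11.3]
eef_rot: [-0.197, 3.135, -0.0]
ft_force: [2.6, 0.4, 3.0]
finger_gap: 0.006
grip_force: 1.6
```

Call:
apply_moves(
  plan=[
    [-0.004,-0.0005,0,0,0,0],
    [-0.004,-0.0005,0,0,0,0],
    [-0.004,-0.0005,0,0,0,0],
    [-0.004,-0.0005,0,0,0,0],
    [-0.004,-0.0005,0,0,0,0],
  ],
)

```text
time_s: 14.6
tcp_pos: [546.9, -183.6, 11.2]
eef_rot: [0.197, -3.135, -0.0]
ft_force: [3.6, 1.4, 2.5]
finger_gap: 0.001
grip_force: 1.6
```

Call:
apply_moves(
  plan=[
    [-0.004,-0.0005,0,0,0,0],
    [-0.004,-0.0005,0,0,0,0],
    [-0.004,-0.0005,0,0,0,0],
    [-0.004,-0.0005,0,0,0,0],
    [-0.004,-0.0005,0,0,0,0],
  ],
)

```text
time_s: 15.02
tcp_pos: [526.9, -186.0, 11.2]
eef_rot: [0.197, -3.135, -0.0]
ft_force: [2.4, 1.2, 1.6]
finger_gap: 0.003
grip_force: 1.6
```

Call:
apply_moves(
  plan=[
    [-0.004,-0.0005,0,0,0,0],
    [-0.004,-0.0005,0,0,0,0],
    [-0.004,-0.0005,0,0,0,0],
    [-0.004,-0.0005,0,0,0,0],
    [-0.003,-0.0004,0,0,0,0],
  ],
)

```text
time_s: 15.43
tcp_pos: [507.7, -188.5, 11.2]
eef_rot: [0.197, -3.135, -0.0]
ft_force: [2.4, 2.6, -0.6]
finger_gap: 0.006
grip_force: 1.6
```

Call:
apply_moves(
  plan=[
    [-0.002,-0.0002,0,0,0,0],
    [-0.002,-0.0002,0,0,0,0],
    [-0.0015,-0.0002,0,0,0,0],
    [-0.0015,-0.0002,0,0,0,0],
    [-0.0015,-0.0002,0,0,0,0],
  ],
)

```text
time_s: 15.85
tcp_pos: [499.8, -189.5, 11.2]
eef_rot: [0.197, -3.135, -0.0]
ft_force: [1.1, 2.4, -1.3]
finger_gap: 0.009
grip_force: 1.5
```

Call:
apply_moves(
  plan=[
    [-0.0015,-0.0002,0,0,0,0],
    [-0.0015,-0.0002,0,0,0,0],
    [-0.0015,-0.0002,0,0,0,0],
    [-0.0015,-0.0002,0,0,0,0],
    [-0.0015,-0.0002,0,0,0,0],
  ],
)

```text
time_s: 16.27
tcp_pos: [492.2, -190.5, 11.3]
eef_rot: [0.197, -3.135, -0.0]
ft_force: [2.4, 2.9, -1.0]
finger_gap: 0.006
grip_force: 1.5
```

Call:
apply_moves(
  plan=[
    [-0.001,-0.0001,0,0,0,0],
    [-0.001,-0.0001,0,0,0,0],
    [-0.0007,-0.0001,0,0,0,0],
    [-0.0007,-0.0001,0,0,0,0],
    [-0.0007,-0.0001,0,0,0,0],
  ],
)

```text
time_s: 16.68
tcp_pos: [488.3, -191.0, 11.3]
eef_rot: [-0.197, 3.135, -0.0]
ft_force: [2.3, 2.6, -0.8]
finger_gap: 0.004
grip_force: 1.5
```

Call:
apply_moves(
  plan=[
    [-0.0007,-0.0001,0,0,0,0],
    [-0.0007,-0.0001,0,0,0,0],
    [-0.0007,-0.0001,0,0,0,0],
    [-0.0007,-0.0001,0,0,0,0],
    [-0.0007,-0.0001,0,0,0,0],
  ],
)

```text
time_s: 17.1
tcp_pos: [485.2, -191.5, 11.3]
eef_rot: [-0.197, 3.135, -0.0]
ft_force: [5.2, 4.9, -3.0]
finger_gap: 0.003
grip_force: 3.4
```

Call:
apply_moves(
  plan=[
    [-0.0007,-0.0001,0,0,0,0],
    [-0.0007,-0.0001,0,0,0,0],
    [-0.0007,-0.0001,0,0,0,0],
    [-0.0007,-0.0001,0,0,0,0],
    [0,0,0,0,0,0],
  ],
)

```text
time_s: 17.52
tcp_pos: [485.3, -191.9, 11.7]
eef_rot: [-0.195, 3.13, -0.001]
ft_force: [13.6, 7.3, -8.6]
finger_gap: 0.003
grip_force: 7.4
```

Call:
apply_moves(
  plan=[
    [-0.0005,0,0,0,0,0],
    [-0.0005,0,0,0,0,0],
    [-0.0005,0,0,0,0,0],
    [0,0,0,0,0,0],
    [0,0,0,0,0,0],
  ],
)

```text
time_s: 17.93
tcp_pos: [485.4, -192.0, 11.8]
eef_rot: [-0.195, 3.127, -0.002]
ft_force: [19.7, 9.6, -13.5]
finger_gap: 0.001
grip_force: 10.0
```

At the stop. I'll step off the lip to mid-pocket, lift straight up and check.

Call:
apply_moves(
  plan=[
    [0.003,0.0004,0,0,0,0],
    [0.004,0.0005,0,0,0,0],
    [0.005,0.0006,0,0,0,0],
    [0.005,0.0006,0,0,0,0],
    [0,0,0,0,0,0],
  ],
)

```text
time_s: 18.35
tcp_pos: [498.3, -190.0, 11.4]
eef_rot: [-0.198, 3.135, -0.0]
ft_force: [0.1, -0.4, -0.1]
finger_gap: 0.007
grip_force: 0.0
```

Call:
apply_moves(
  plan=[
    [0,0,0.01,0,0,0],
    [0,0,0.015,0,0,0],
    [0,0,0.02,0,0,0],
    [0,0,0.025,0,0,0],
    [0,0,0.03,0,0,0],
  ],
)

```text
time_s: 18.77
tcp_pos: [496.0, -189.4, 111.9]
eef_rot: [0.197, -3.133, -0.002]
ft_force: [0.2, 0.1, -0.8]
finger_gap: 0.006
grip_force: 0.0
```

Call:
apply_moves(
  plan=[
    [0,0,0.03,0,0,0],
    [0,0,0.02,0,0,0],
    [-0.02,0.03,0.01,0,0,0],
    [-0.03,0.04,0,0,0,0],
    [-0.03,0.04,0,0,0,0],
  ],
)

```text
time_s: 19.18
tcp_pos: [426.7, -92.7, 172.5]
eef_rot: [-0.195, 3.134, -0.001]
ft_force: [-0.4, 0.7, -0.2]
finger_gap: 0.003
grip_force: 0.0
```

Call:
apply_moves(
  plan=[
    [-0.02,0.04,0,0,0,0],
    [0,0.03,0,0,0,0],
    [0,0.01,0,0,0,0],
    [0,0,0,0,0,0],
    [0,0,0,0,0,0],
  ],
)

```text
time_s: 19.6
tcp_pos: [409.2, -16.1, 171.8]
eef_rot: [-0.2, 3.135, -0.001]
ft_force: [0.1, 0.0, -0.1]
finger_gap: 0.004
grip_force: 0.0
```

Run:
```python
from h import *
ims=[]
for n in ('scene','side'):
    im,W=cloud(n);ims.append(im)
    H,S,V=cv2.split(cv2.cvtColor(im,cv2.COLOR_BGR2HSV));X,Y,Z=np.moveaxis(W,-1,0)
    for nm,m in [('y',(H>18)&(H<34)&(S>150)),('b',(H>105)&(H<130)&(S>130))]:
        p=W[m&(Z>57)&(Z<70)&(X<680)&(X>420)&(abs(Y)<260)]
        if len(p)>8:print(n,nm,len(p),cv2.minAreaRect(p[:,:2].astype(np.float32)))
    p=W[(Z>125)&(Z<136)&(X>650)&(X<900)&(Y<-50)&(Y>-300)];print(n,'tin',cv2.minAreaRect(p[:,:2].astype(np.float32)))
cv2.imwrite('pics/end.png',np.hstack([cv2.resize(ims[0][120:300,170:470],(400,240)),cv2.resize(ims[1][90:350,150:480],(400,315))[:240]]))
print(read_state()['ft_force'],read_state()['time_s'])
```

```text
scene y 64 ((476.267822265625, -190.9005584716797), (14.626570701599121, 96.11109161376953), 9.774283409118652)
scene b 65 ((627.0635375976562, 156.24667358398438), (92.41524505615234, 10.108033180236816), 85.00981140136719)
scene tin ((761.0572509765625, -178.20045471191406), (52.661251068115234, 48.95549392700195), 30.938888549804688)
side y 104 ((468.6224670410156, -194.6266632080078), (9.851241111755371, 96.69205474853516), 5.5615553855896)
side b 51 ((621.494140625, 151.52720642089844), (93.70568084716797, 9.869776725769043), 86.421630859375)
side tin ((757.7539672851562, -181.5537109375), (49.97471237182617, 50.35562515258789), 58.16062927246094)
[-0.11962257 -0.53329119  0.63731781] 19.7
```

View pics/end.png

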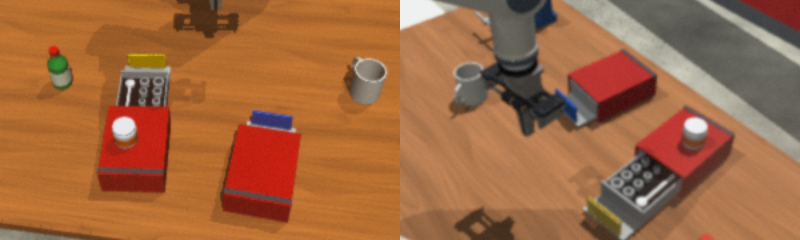

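The final view shows the yellow tray fully out with its lip at (147,62), and the blue tray home with its lip at (272,121). The tin, mug and bottle are where they were.

```bash
python3 -c "
from bench import *
print(close_job())"
```

```text
the job is handed in; nothing more can be done
None
```

The job is handed in: the blue-lipped tray was pushed home, then the yellow-lipped tray drawn out. Each was moved until it stopped against about 20 N, nothing else was touched, and the clock read 19.7 s at the last check.

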